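Stow a detergent tablet and shut the slide-top box

ROBOT

A 6-joint arm with a two-finger parallel gripper is mounted at the origin on the work surface. World frame = base frame: x ahead of the robot, y to its left, z up, the work surface at z = 0. Lengths are in m, angles in rad, forces in N, time in s.
With the tool pointing down it reaches from about 0.35 to 0.775 m from the base axis. Payload 7.3 kg.
Tool frame: the origin (TCP) lies midway between the tips of the shut fingers; the grasp point (between the pads) lies 19 mm behind it; z points along the fingers, y is the line along which they close (so a half turn about z gives the same grasp; the last joint's range is limited). The gripper opens to 92 mm and grips with 3 to 60 N. Pads are 19 mm wide; open, the fingers measure 130 mm over their backs; the gripper's body (75 mm by 190 mm) begins 47 mm behind the grasp point.
Start: joints at [-1.406, 0.342, 1.524, -0, 1.275, -0.146], TCP at [0.161, -0.5, 0.227] pointing down, gripper open.
Joint ranges: [-2.53, 2.53], [-0.77, 2.02], [0.04, 2.7], [-1, 4.14], [0.28, 2.66], [-3.11, 3.11]. Speed limits (rad/s): [2.57, 2.57, 3.14, 3.14, 3.14, 3.14].

INTERFACE

Orientations are given as a unit quaternion [w, x, y, z].
In Python, from bench import read_state, optics, sign_off, nets gives the robot as it stands.
- The arm moves only by the shell command python3 -m creep 'ROWS' [FORCE]. ROWS is JSON, one flat list of numbers, 5 for each row, row after row: the finger opening in mm, from 0 to 91.8, then the shift along the tool's x, y, z in mm, then the turn about the tool's z in rad. A call has 1 to 12 rows; each row is the pose to reach, as a shift and turn from the pose commanded when the call began, along the tool's axes at that moment; what a row does not reach only later rows make up. A row lasts 1/10 s, in which the tool goes at most 50 mm and 8.59 degrees, less where a joint would pass 70% of its speed; a pose out of reach is approached as far as the arm can. A call with a gripper value outside its range is refused whole. The fingers move at their own pace and stop on an object; FORCE is the grip in N (left out, the last holds). Time passes only in rows, so rows that repeat a pose let the fingers close. It gives the time, the measured TCP pose, the force, the opening and the grip force at its end, in the units of the state.
- read_state(): the state, without advancing time (a new reading comes with each control period).
- optics.read_camera(name): name is "scene" or "top"; returns a dict with "color" (384x512x3 uint8, red, green, blue), "fx", "fy", "cx", "cy" (pixels), "distortion" ([k1, k2, p1, p2, k3] as OpenCV has them; the pictures are not rectified), "camera_from_world" (4x4, takes a point from world to camera coordinates). Camera axes: x right, y up, looking along -z (the intrinsics and any distortion apply to the point x, -y, -z); pixel columns grow to the right and rows downward; lengths in m; the calibration is good to about 2 mm. A picture is of the moment at which its call begins. There is no depth.
- sign_off(): hands the job in; it is judged then, once.
Trained networks look in a picture, given as the dict that the camera call returned (one of the last four; its "shot" number tells which), for a name from the list of things; names that differ only in an ending like _2 or _b are one class to them, and where a whole thing is asked for, a point or a joint stands for the part that bears it (a point fixed in the world has none). Each returns a list of dicts, best first, with "score" (0 to 1); they miss things now and then, are a little off and sometimes report something else, mostly with a low value. They report only what shows in the picture. A call takes as long as a camera call. They do not tell look-alikes from the thing itself.
- nets.trace(label, picture): "mask" (384x512 bool, what is visible of it) and "box" ([left, top, right, bottom] in pixels, round what is visible of it).
- nets.tip_of(label, picture): "location" ([column, row] in pixels: a listed point, or the origin of a listed thing).
The state is a dict: "clock": time; "joints": joint angles; "joint_velocities": joint speeds; "joint_torque": joint torques, N m; "position": TCP position; "ee_rot": TCP orientation; "ft_force": force on the tool from outside, world axes, zero at the start; "ft_torque": the same for the moment, N m; "gripper_width": finger opening in m; "finger_force": force on a finger pad.
Only numpy, scipy, OpenCV 4.12 (cv2) and the standard library are available. Lean on these libraries where they do the work, as an engineer would, in place of code of your own. Each camera call takes 0.05 s, during which the arm holds its last target. There are 200 camera calls.

TASK

In the laundry room, lay the loose detergent tablet flat on the floor of the open slide-top box, let go of it, and then slide the box's lid shut along its channel, over the springy little ridge near the end. Feel for the hard stop pad on the end wall and press the lid against it for a moment with 12 to 18 N (go slowly: the lid must never be slammed or forced against the box with more than 30 N), and leave it fully home with the robot clear. Leave the cup, bottle and brush where they are.

Things in the scene. Friction and masses are not known exactly. Their poses are not given: they have to be found in the camera images.
- tablet_box: Bare aluminium box fixed to the counter, 220 (x) x 112 (y) x 45 mm high. Origin: centre of underside, z up; +x is the way the lid is drawn out, shutting pushes it to -x. Inside: x -104 to +104, y -44 to +44 mm. The -x end wall is full height and carries a black stop pad; the +x end is low (32 mm) so that the lid passes over it. Side walls 12 mm thick.
- box_floor (a point): Centre of the box's inside floor, 4 mm above the counter. Space for the tablet: box x = -69 mm to the lid's nose (nothing stands inside but the ridge and its block), below the lid at 32 mm.
- box_end_stop (a point): Middle of the inner face of the closed end wall at lid height (box x -104, y 0, z 35 mm). A hard black pad 50 mm wide on it stops the lid's nose; it is 1 to 12 mm thick, different each time and not measured: feel for it. Side channels: bed at z 32 mm, overhanging lips z 40 to 45 mm, 88 mm open between them; lid play 1 mm up, 1.5 mm to each side.
- lid: White plastic sliding lid, 214 (x) x 101 (y) x 7 mm, about 140 g, loose but captive in the channel. Origin: centre of underside; axes as the box's. At first drawn out 100 to 118 mm over the +x end, the -x part of the box open. Fully home, against the pad, its origin is 4 to 15 mm to +x of the box's. Sliding friction about 1 to 3 N. A recess behind its nose drops over the ridge.
- lid_rib (a point): Top centre of the upright thumb rib across the lid near its outer (+x) end: 12 mm (x) x 50 mm (y), standing 26 mm above the lid's top face; this point is at lid x +95 mm, 33 mm above the lid's underside. The lid runs on 6 mm beyond the rib's outer (+x) face. Push that face or pinch the rib.
- lid_nose (a point): Middle of the lid's rounded leading (-x) edge, at lid x -107 mm, half way up its thickness.
- end_ridge (a joint): Sprung grey ridge, a bar 58 mm long across the box on a block, box x -88 to -70 mm, crest 3.5 mm above the channel bed. Value: m pressed down, 0 = up, about 0.0025 under the lid's nose. The nose meets it with the lid's origin about 33 mm to +x of the box's; the push rises to 5 to 11 N until about 21 mm, has dropped off by 16 mm, then the nose meets the pad.
- tablet: Loose white pressed detergent tablet with a grey band, a rigid block 46 (its x) x 32 (its y) x 22 mm high, about 40 g. Origin: centre of the underside.
- scoop_cup: Bystander: small translucent measuring cup, 60 mm across, 50 mm high. Origin: centre of the underside.
- softener: Bystander: white bottle, 72 mm across, 150 mm tall. Origin: centre of the underside.
- stain_brush: Bystander: small hand brush lying on the counter. Origin on its underside.
Mind the look-alikes: they are no part of the job. What is shaped like the lid but pink is not meant. Of the things that look like the tablet, the smaller one is meant.

How it is judged:
By the outcome, as a careful person would: the job done as asked, in the order asked, and still so for the second after the job is handed in, with the robot touching nothing.
It also fails if it takes over 72 s, if anything falls off the work surface, if the arm or the gripper's body presses on something with over 40 N, if the wrist force passes 120 N, or if a joint passes its speed limit or range.

## Working session

There is one attempt and no reset: what is moved stays moved. The work goes in short steps, Python scripts to look and compute and a shell command to move; the robot and the scene stay as the last step left them, time stands still between calls to the robot, and variables do not carry over. Pictures are saved under pics/ and viewed, at most 10 in all, crops included, and the job is handed in when it is done.

```bash
mkdir -p pics; ls; cat > h.py <<'E'
import numpy as np, cv2
from bench import read_state, optics, nets
from scipy.spatial.transform import Rotation as R
def ray(p,px):
    K=np.array([[p['fx'],0,p['cx']],[0,p['fy'],p['cy']],[0,0,1]]);d=np.array(p['distortion'],float)
    u=cv2.undistortPoints(np.array(px,float).reshape(-1,1,2),K,d).reshape(-1,2)
    M=np.array(p['camera_from_world']);Rt=M[:3,:3].T;o=-Rt@M[:3,3]
    D=np.c_[u[:,0],-u[:,1],-np.ones(len(u))]@Rt.T
    return o,D
def onz(p,px,z):
    o,D=ray(p,px); return o+D*((z-o[2])/D[:,2])[:,None]
def proj(p,X):
    M=np.array(p['camera_from_world']);X=np.array(X,float).reshape(-1,3)
    c=X@M[:3,:3].T+M[:3,3]; c=c*[1,-1,-1]
    K=np.array([[p['fx'],0,p['cx']],[0,p['fy'],p['cy']],[0,0,1]])
    return cv2.projectPoints(c,np.zeros(3),np.zeros(3),K,np.array(p['distortion'],float))[0].reshape(-1,2)
E
python3 - <<'E'
from h import *
s=read_state(); print({k:np.round(v,3).tolist() for k,v in s.items()})
for n in("top","scene"):
    p=optics.read_camera(n); cv2.imwrite(f'pics/{n}0.png',p['color'][...,::-1])
    for l in("tablet_box","lid","tablet","scoop_cup","softener","stain_brush"):
        for r in nets.trace(l,p)[:4]: print(n,l,round(r['score'],2),np.round(r['box']),r['mask'].sum(),end=' | ')
        for r in nets.tip_of(l,p)[:4]: print('tip',round(r['score'],2),np.round(r['location'],1),np.round(onz(p,r['location'],0)[0],3),end=' ')
        print()
E
```

```text
pics
{'clock': 0.0, 'joints': [-1.406, 0.343, 1.525, -0.0, 1.275, -0.146], 'joint_velocities': [-0.0, 0.002, 0.002, 0.002, 0.001, 0.001], 'joint_torque': [-0.003, -43.125, -24.422, 0.072, 0.056, -0.0], 'position': [0.161, -0.499, 0.226], 'ee_rot': [-0.001, 0.988, 0.155, -0.0], 'ft_force': [-0.899, -0.045, 0.759], 'ft_torque': [0.023, -0.015, 0.016], 'finger_force': 0.0, 'gripper_width': 0.092}
top tablet_box 0.83 [231. 176. 315. 229.] 2058 | tip 0.6 [271.2 204.5] [ 0.521 -0.055  0.   ] tip 0.2 [305.9 191.4] [ 0.558 -0.158  0.   ] 
top lid 0.84 [115. 250. 190. 334.] 3023 | top lid 0.72 [183.  86. 257. 154.] 2238 | top lid 0.63 [188. 186. 272. 240.] 2598 | tip 0.69 [154.9 295.5] [0.27  0.273 0.   ] tip 0.68 [232.5 209.7] [0.507 0.057 0.   ] tip 0.66 [218.  118.5] [0.785 0.1   0.   ] 
top tablet 0.89 [379. 234. 401. 260.] 370 | top tablet 0.79 [347. 229. 362. 242.] 168 | tip 0.66 [388.7 245.1] [ 0.398 -0.392  0.   ] tip 0.54 [352.7 233.8] [ 0.432 -0.289  0.   ] 
top scoop_cup 0.65 [348. 164. 368. 182.] 381 | tip 0.79 [355.3 177.1] [ 0.6   -0.307  0.   ] 
top softener 0.59 [104. 170. 142
[... 427 characters left out ...]
.] 1194 | scene lid 0.56 [244. 177. 320. 218.] 1660 | tip 0.82 [328.1 159.2] [0.304 0.262 0.   ] tip 0.77 [281.  198.6] [0.469 0.067 0.   ] 
scene tablet 0.79 [120. 186. 140. 210.] 314 | scene tablet 0.49 [152. 190. 165. 212.] 193 | tip 0.66 [236.9 273.5] [ 0.721 -0.095  0.   ] tip 0.62 [127.9 199.6] [ 0.4   -0.392  0.   ] tip 0.45 [162. 200.] [ 0.418 -0.288  0.   ] 
scene scoop_cup 0.94 [137. 230. 160. 254.] 502 | tip 0.9 [150.  248.1] [ 0.604 -0.316  0.   ] tip 0.48 [385.3 209.5] [ 0.565  0.361 -0.   ] 
scene softener 0.64 [374. 170. 407. 220.] 1069 | tip 0.67 [383.8 208.7] [0.561 0.358 0.   ] 
scene stain_brush 0.55 [224. 241. 258. 310.] 873 | tip 0.84 [239.2 275.1] [ 0.727 -0.09   0.   ]
```

```bash
python3 - <<'E'
import cv2,numpy as np
t=cv2.imread('pics/top0.png');
a=cv2.resize(t[75:345,95:425],None,fx=2.4,fy=2.2,interpolation=3); cv2.imwrite('pics/c1.png',a)
s=cv2.imread('pics/scene0.png')
b=np.hstack([cv2.resize(t[215:275,330:410],(400,300),interpolation=3),cv2.resize(s[175:235,105:185],(400,300),interpolation=3)]); 
c=np.hstack([cv2.resize(t[165:245,180:325],(400,300),interpolation=3),cv2.resize(s[165:245,195:330],(400,300),interpolation=3)]); cv2.imwrite('pics/c2.png',np.vstack([b,c]))
E
```

```text
(no output)
```

View pics/c1.png

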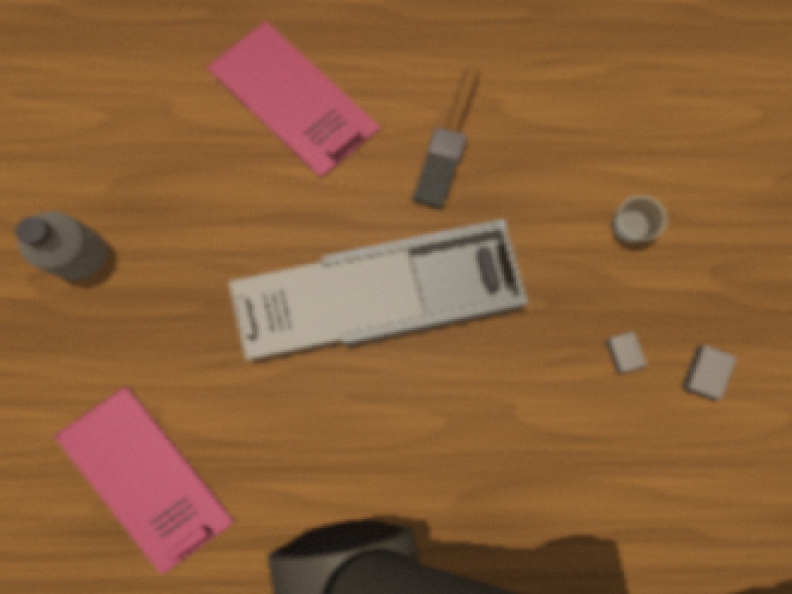

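View pics/c2.png

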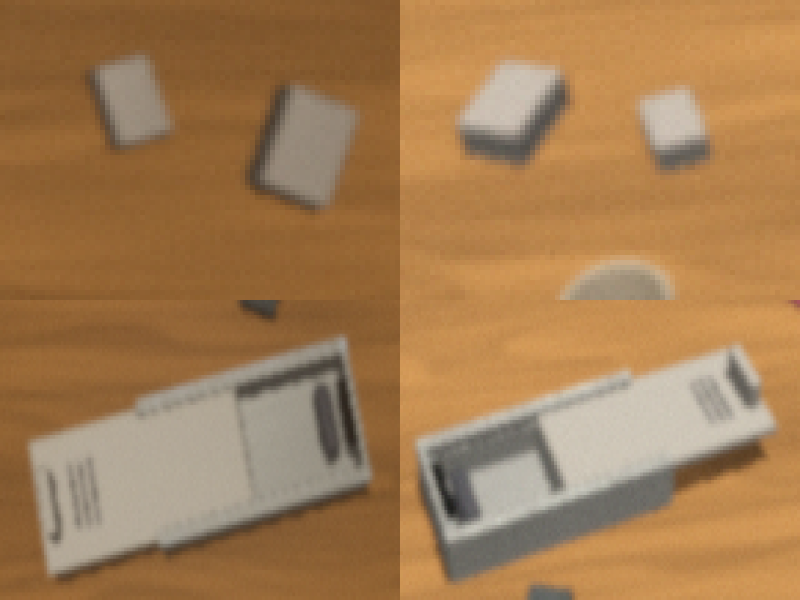

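Candidates for the tablet are at top (354,235), scene (159,200), and at top (390,246), scene (128,199). The smaller one (354,235) fits the description, and the crop confirms it. The box's closed end, with ridge and pad, is on the right at about (308,190). The white lid is drawn out to the left, with its rib at about (198,220), and the pink ones are decoys. Next I fit poses in both views.

```bash
cat > fit.py <<'E'
from h import *
from scipy.optimize import minimize
S=4
def blk(x0,x1,y0,y1,z0,z1): return np.array([[a,b,c] for a in(x0,x1) for b in(y0,y1) for c in(z0,z1)])
def world(P,x,y,a): 
    c,s=np.cos(a),np.sin(a); return np.c_[x+c*P[:,0]-s*P[:,1],y+s*P[:,0]+c*P[:,1],P[:,2]]
def render(p,blocks):
    m=np.zeros((384*S,512*S),np.uint8)
    for b in blocks: 
        h=cv2.convexHull(((proj(p,b)+.5)*S).astype(np.float32)).astype(np.int32); cv2.fillConvexPoly(m,h,1)
    return cv2.resize(m.astype(np.float32),(512,384),interpolation=cv2.INTER_AREA)
def fit(pm,model,x0,step):
    def cost(v):
        e=0
        for p,m in pm:
            r=render(p,model(v)); e+=1-np.minimum(r,m).sum()/np.maximum(r,m).sum()
        return e
    n=len(x0);sim=np.vstack([x0]+[np.array(x0)+np.eye(n)[i]*step[i] for i in range(n)])
    best=minimize(cost,x0,method='Nelder-Mead',options=dict(initial_simplex=sim,xatol=1e-4,fatol=1e-5,maxiter=300))
    return best.x,best.fun
tab=lambda v:[world(blk(-.023,.023,-.016,.016,0,.022),*v)]
def boxlid(v):
    x,y,a,e=v
    return [world(b,x,y,a) for b in(blk(-.110,.110,-.056,.056,0,.032),blk(-.110,.110-.0,-.056,-.044,0,.045),blk(-.110,.110,.044,.056,0,.045),blk(-.110,-.104,-.056,.056,0,.045),
      blk(e-.107,e+.107,-.0505,.0505,.032,.039),blk(e+.089,e+.101,-.025,.025,.039,.065))]
def near(p,l,px): 
    return min(nets.trace(l,p),key=lambda r:np.hypot(*(np.array([(r['box'][0]+r['box'][2])/2,(r['box'][1]+r['box'][3])/2])-px)))['mask']
E
python3 - <<'E'
from fit import *
T=optics.read_camera("top");C=optics.read_camera("scene")
tm=[(T,near(T,'tablet',(354,235))),(C,near(C,'tablet',(159,201)))]
bm=[(T,near(T,'tablet_box',(273,203))|near(T,'lid',(230,213))),(C,near(C,'tablet_box',(244,213))|near(C,'lid',(282,198)))]
for a in(.3,1.2,1.9,-.3): print('tab',fit(tm,tab,[.428,-.289,a],[.01,.01,.3]))
for k in range(2): print('tab top/scene',fit(tm[k:k+1],tab,[.428,-.289,1.9],[.01,.01,.3]))
v,f=fit(bm,boxlid,[.52,-.05,1.8,.11],[.01,.01,.1,.01]); print('box',v,f)
for k in range(2): print(fit(bm[k:k+1],boxlid,v,[.01,.01,.1,.01]))
out=[]
for p,m in bm:
    im=p['color'][...,::-1].copy(); im=cv2.resize(im,None,fx=4,fy=4,interpolation=3)
    for b in boxlid(v): cv2.polylines(im,[np.int32(cv2.convexHull(((proj(p,b)+.5)*4).astype(np.float32)))],True,(0,255,0),1)
    w=world(np.array([[-.088,-.029,.0355],[-.088,.029,.0355],[-.07,.029,.0355],[-.07,-.029,.0355]]),*v[:3])
    cv2.polylines(im,[np.int32((proj(p,w)+.5)*4)],True,(0,0,255),1)
    out.append(im[165*4:245*4,180*4:330*4])
cv2.imwrite('pics/f1.png',cv2.resize(np.vstack(out),(560,600)))
E
```

```text
tab (array([ 0.43111462, -0.29353495,  0.23248538]), np.float64(0.33128780126571655))
tab (array([ 0.43042335, -0.2934065 ,  0.21997595]), np.float64(0.3249986171722412))
tab (array([ 0.43025648, -0.29332757,  3.36286969]), np.float64(0.32274502515792847))
tab (array([ 0.43044202, -0.29339707,  0.21798016]), np.float64(0.3249986171722412))
tab top/scene (array([ 0.42958444, -0.29306098,  3.41195938]), np.float64(0.10022026300430298))
tab top/scene (array([ 0.43718779, -0.29303471,  1.75571844]), np.float64(0.3780521750450134))
box [ 0.52362225 -0.052109    1.79135574  0.11436371] 0.10923105478286743
(array([ 0.52235697, -0.05225068,  1.78762033,  0.11475026]), np.float64(0.04621553421020508))
(array([ 0.52508337, -0.05229826,  1.77906998,  0.11267948]), np.float64(0.045714378356933594))
```

View pics/f1.png

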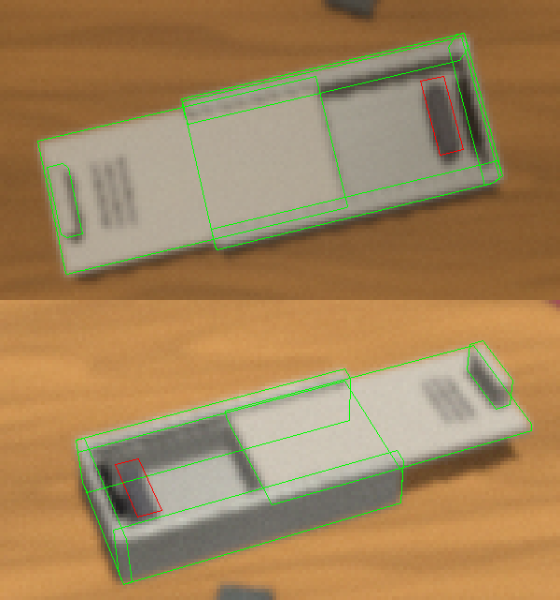

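The box fit is good in both views: box at (0.523, -0.052), yaw 1.79, lid offset 0.114 m. The red ridge outline lands on the grey bar. The tablet is at (0.430, -0.293), yaw about 0.25.

```bash
cat > go.py <<'E'
import sys; from h import *
# target x y z tool-y-angle(mod pi) -> shifts in mm along tool axes, turn
x,y,z,a=map(float,sys.argv[1:5]); s=read_state(); q=s['ee_rot']; M=R.from_quat([q[1],q[2],q[3],q[0]])
d=M.inv().apply(np.array([x,y,z])-s['position'])*1e3
ty=M.apply([0,1,0]); c=np.arctan2(ty[1],ty[0]); w=(a-c+np.pi/2)%np.pi-np.pi/2
print('shift',d.round(1),'turn',round(-w,3),'or',round(-w+np.pi*np.sign(w),3),'tilt',M.apply([0,0,1]).round(3),'toolx',M.apply([1,0,0]).round(3),'t',s['clock'],'j',np.round(s['joints'],2),'F',np.round(s['ft_force'],1))
E
python3 go.py 0.430 -0.2933 0.06 1.82; python3 go.py 0.430 -0.2933 0.004 1.82
```

```text
shift [ 319.7 -114.3  166.7] turn 0.062 or -3.08 tilt [ 0. -0. -1.] toolx [ 0.952  0.306 -0.   ] t 1.7 j [-1.41  0.34  1.52  0.    1.28 -0.15] F [-0.8  0.2  0.2]
shift [ 319.7 -114.3  222.7] turn 0.062 or -3.08 tilt [ 0. -0. -1.] toolx [ 0.952  0.306 -0.   ] t 1.7 j [-1.41  0.34  1.52  0.    1.28 -0.15] F [-0.8  0.2  0.2]
```

```bash
python3 -m creep '[60,40,-14,15,0.01, 60,80,-28,30,0.02, 60,120,-43,45,0.03, 60,160,-57,65,0.04, 60,200,-71,85,0.05, 60,240,-86,105,0.06, 60,280,-100,125,0.06, 60,320,-114,145,0.06, 60,320,-114,165,0.06, 60,320,-114,167,0.06, 60,320,-114,167,0.06]'; python3 go.py 0.430 -0.2933 0.004 1.82
```

```text
clock: 2.8
position: [0.4301, -0.2936, 0.0596]
ee_rot: [-0.0, 0.992, 0.125, -0.0]
ft_force: [-0.2, 0.5, 0.6]
gripper_width: 0.0598
finger_force: 0.0
shift [ 0.  -0.2 55.6] turn 0.001 or -3.14 tilt [-0.001  0.    -1.   ] toolx [ 0.969  0.248 -0.001] t 2.8 j [-0.75  0.53  1.74 -0.    0.87  0.57] F [-0.2  0.5  0.6]
```

```bash
python3 -m creep '[60,0,0,30,0, 60,0,0,50,0, 60,0,0,55,0, 60,0,0,55,0, 20,0,0,55,0, 20,0,0,55,0, 20,0,0,55,0, 20,0,0,55,0, 20,0,0,55,0, 20,0,0,55,0]' 15
```

```text
clock: 3.8
position: [0.4306, -0.2937, 0.0053]
ee_rot: [0.0, 0.992, 0.125, 0.0]
ft_force: [-0.5, 0.5, 5.8]
gripper_width: 0.0322
finger_force: 14.9
```

```bash
python3 -m creep '[20,0,0,0,0, 20,0,0,-50,0, 20,0,0,-95,0, 20,0,0,-95,0]'; python3 - <<'E'
from h import *
b=np.array([0.523,-0.0522]);a=1.787
print(b+(-.031)*np.array([np.cos(a),np.sin(a)]))
E
python3 go.py 0.5296 -0.0825 0.098 0.216
```

```text
clock: 4.2
position: [0.4331, -0.2958, 0.105]
ee_rot: [0.004, 0.992, 0.125, 0.003]
ft_force: [0.0, -0.8, -0.3]
gripper_width: 0.0318
finger_force: 14.9
[ 0.52965022 -0.08247829]
shift [ 146.4 -182.7    6.3] turn -1.536 or 1.606 tilt [ 0.008 -0.007 -1.   ] toolx [0.969 0.248 0.006] t 4.2 j [-0.75  0.47  1.7   0.    0.96  0.57] F [ 0.  -0.8 -0.3]
```

```bash
python3 -m creep '[20,14,-17,0,-0.14, 20,28,-34,0,-0.28, 20,42,-51,0,-0.42, 20,56,-68,0,-0.56, 20,70,-85,0,-0.70, 20,84,-102,0,-0.84, 20,98,-119,0,-0.98, 20,112,-136,0,-1.12, 20,126,-153,0,-1.26, 20,140,-170,0,-1.40, 20,146,-183,0,-1.536, 20,146,-183,0,-1.536]'; python3 go.py 0.5296 -0.0825 0.098 0.216
python3 - <<'E'
from h import *
T=optics.read_camera("top");C=optics.read_camera("scene")
a=[cv2.resize(T['color'][140:260,210:370,::-1],(800,600),interpolation=3),cv2.resize(C['color'][140:260,170:330,::-1],(800,600),interpolation=3)]
cv2.imwrite('pics/g1.png',cv2.resize(np.hstack(a),(800,300)))
E
```

```text
clock: 5.4
position: [0.5262, -0.0783, 0.0989]
ee_rot: [-0.001, 0.625, 0.78, -0.0]
ft_force: [-0.4, 0.5, -0.7]
gripper_width: 0.0318
finger_force: 14.9
shift [-4.9  2.4  0.9] turn 0.004 or -3.138 tilt [-0.001  0.001 -1.   ] toolx [-0.218  0.976  0.001] t 5.4 j [-0.29  0.49  1.68  0.    0.97 -0.51] F [-0.4  0.5 -0.7]
```

View pics/g1.png

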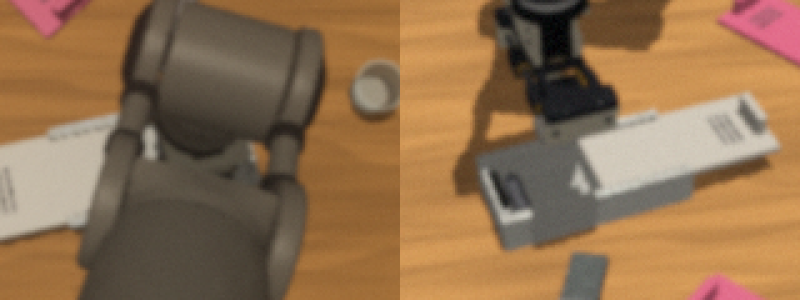

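The picture shows the gripper over the open -x half of the box (scene ~ (230,165)). The lid and the ridge end are clear. Next I correct the position and lower.

```bash
python3 -m creep '[20,-5,2.4,0,0, 20,-5,2.4,0,0, 20,-5,2.4,30,0, 20,-5,2.4,45,0, 20,-5,2.4,45,0,20,-5,2.4,45,0]'; python3 go.py 0.5296 -0.0825 0.0115 0.216
```

```text
clock: 6.1
position: [0.53, -0.0849, 0.055]
ee_rot: [0.0, 0.627, 0.779, -0.0]
ft_force: [-0.4, -0.5, 0.7]
gripper_width: 0.0321
finger_force: 14.9
shift [ 2.4  0.2 43.5] turn -0.001 or 3.14 tilt [ 0. -0. -1.] toolx [-0.213  0.977 -0.   ] t 6.1 j [-0.3   0.56  1.7  -0.    0.88 -0.52] F [-0.4 -0.5  0.7]
```

```bash
python3 -m creep '[20,2.5,0,5,0, 20,2.5,0,20,0, 20,2.5,0,32,0, 20,2.5,0,38,0, 20,2.5,0,42,0, 20,2.5,0,43.5,0, 20,2.5,0,43.5,0,20,2.5,0,43.5,0]'; python3 go.py 0.5296 -0.0825 0.0095 0.216
```

```text
clock: 6.9
position: [0.5296, -0.082, 0.0116]
ee_rot: [0.0, 0.627, 0.779, 0.0]
ft_force: [0.4, -0.1, -0.6]
gripper_width: 0.0319
finger_force: 14.9
shift [-0.5 -0.1  2.1] turn -0.0 or 3.142 tilt [ 0.001 -0.    -1.   ] toolx [-0.214  0.977 -0.   ] t 6.9 j [-0.3   0.63  1.74 -0.    0.78 -0.51] F [ 0.4 -0.1 -0.6]
```

Nothing has been touched yet. I go down 2 mm while feeling for contact, then release gently.

```bash
python3 -m creep '[20,0,0,1,0, 20,0,0,2,0, 20,0,0,2,0]'; python3 -c "
from bench import read_state;s=read_state();print(s['ft_force'])"
```

```text
clock: 7.2
position: [0.5294, -0.0819, 0.0093]
ee_rot: [0.0, 0.627, 0.779, 0.0]
ft_force: [1.4, 1.1, -0.0]
gripper_width: 0.0317
finger_force: 14.9
[ 1.40732441  1.07228915 -0.03833044]
```

```bash
python3 -m creep '[36,0,0,0,0, 42,0,0,0,0, 42,0,0,0,0, 42,0,0,0,0, 42,0,0,-10,0, 42,0,0,-40,0, 42,0,0,-80,0, 42,0,0,-120,0, 42,0,0,-120,0]'; python3 go.py 0.5296 -0.0825 0.0095 0.216
```

```text
clock: 8.1
position: [0.5325, -0.0828, 0.1354]
ee_rot: [0.005, 0.627, 0.779, 0.002]
ft_force: [0.2, -0.5, -0.3]
gripper_width: 0.0418
finger_force: 0.0
shift [  1.6  -4.  125.8] turn 0.0 or -3.141 tilt [ 0.011 -0.003 -1.   ] toolx [-0.214  0.977 -0.006] t 8.1 j [-0.3   0.45  1.63 -0.    1.05 -0.51] F [ 0.2 -0.5 -0.3]
```

```bash
python3 go.py 0.4727 0.1776 0.12 0.216;  python3 -m creep '[30,45,0,0,0, 20,90,0,0,0, 10,135,0,0,0, 8,180,0,0,0, 8,225,0,0,0, 8,265,-1,5,0, 8,265,-1,5,0, 8,265,-1,5,0]'; python3 go.py 0.4727 0.1776 0.047 0.216
python3 - <<'E'
from fit import *
T=optics.read_camera("top");C=optics.read_camera("scene")
a=[]
for p,(r,c) in((T,(155,195)),(C,(170,190))):
    a.append(cv2.resize(p['color'][r:r+90,c:c+150,::-1],(500,300),interpolation=3))
    for l in ('tablet','lid'):
        for q in nets.trace(l,p)[:3]: print(l,round(q['score'],2),np.round(q['box']),q['mask'].sum())
cv2.imwrite('pics/g2.png',np.vstack(a))
E
```

```text
shift [267.2  -2.7  13.9] turn 0.0 or -3.141 tilt [ 0.011 -0.003 -1.   ] toolx [-0.214  0.977 -0.006] t 8.1 j [-0.3   0.45  1.63 -0.    1.05 -0.51] F [ 0.2 -0.5 -0.3]
clock: 8.9
position: [0.471, 0.1772, 0.124]
ee_rot: [-0.0, 0.626, 0.78, -0.0]
ft_force: [0.7, -0.8, 0.5]
gripper_width: 0.0079
finger_force: 0.0
shift [ 0.   1.8 77. ] turn 0.002 or -3.139 tilt [-0.    -0.001 -1.   ] toolx [-0.217  0.976 -0.   ] t 8.9 j [ 0.21  0.41  1.73 -0.    1.   -0.01] F [ 0.7 -0.8  0.5]
tablet 0.83 [381. 236. 402. 259.] 360
tablet 0.73 [274. 194. 292. 207.] 207
lid 0.87 [191. 186. 270. 239.] 2480
lid 0.56 [183.  86. 256. 154.] 2316
tablet 0.67 [224. 205. 243. 222.] 176
tablet 0.67 [119. 188. 138. 208.] 310
lid 0.94 [271. 251. 367. 318.] 3089
lid 0.73 [297. 140. 364. 178.] 459
lid 0.64 [240. 177. 320. 220.] 1798
```

View pics/g2.png

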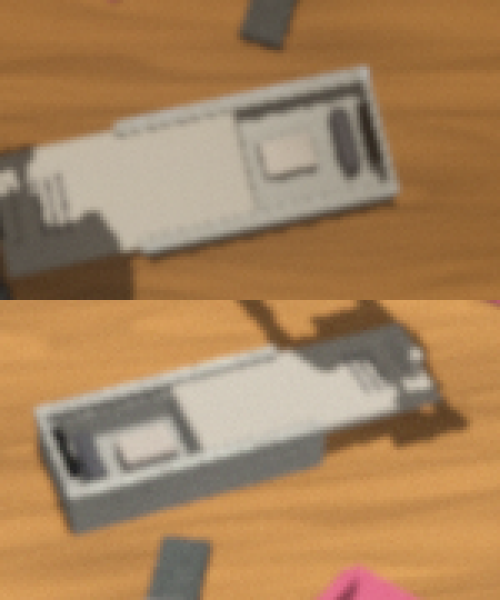

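The tablet lies flat on the box floor, at top (282,200) and scene (233,213). It is clear of the ridge and the lid's nose. Next I lower behind the rib.

```bash
python3 -m creep '[8,0,2,30,0, 8,0,2,60,0, 8,0,2,72,0, 8,0,2,77,0, 8,0,2,77,0,8,0,2,77,0]'; python3 go.py 0.4727 0.1776 0.047 0.216
```

```text
clock: 9.8
position: [0.4743, 0.1772, 0.0482]
ee_rot: [0.001, 0.627, 0.779, 0.001]
ft_force: [-0.4, -0.1, 1.2]
gripper_width: 0.0081
finger_force: 0.0
shift [ 0.7 -1.5  1.2] turn -0.0 or 3.141 tilt [ 0.002  0.    -1.   ] toolx [-0.214  0.977 -0.   ] t 9.8 j [ 0.21  0.53  1.8  -0.    0.81 -0.01] F [-0.4 -0.1  1.2]
```

```bash
python3 -m creep '[8,-2,-1.5,1,0, 8,-4,-1.5,1,0, 8,-6,-1.5,1,0, 8,-8,-1.5,1,0, 8,-10,-1.5,1,0, 8,-12,-1.5,1,0, 8,-14,-1.5,1,0, 8,-16,-1.5,1,0, 8,-18,-1.5,1,0, 8,-20,-1.5,1,0, 8,-22,-1.5,1,0, 8,-24,-1.5,1,0]'; cat > st.py <<'E'
from h import *
s=read_state();a=1.787;u=np.array([np.cos(a),np.sin(a)]);d=np.array(s['position'][:2])-[.523,-.0522]
v=[-u[1],u[0]];f=np.array(s['ft_force'])
print('box x %.2f y %.2f mm  F along box x %.2f  y %.2f z %.2f t %.2f'%(d@u*1e3,d@v*1e3,f[:2]@u,f[:2]@v,f[2],s['clock']))
E
python3 st.py
```

```text
clock: 11.0
position: [0.4773, 0.1541, 0.0466]
ee_rot: [-0.0, 0.627, 0.779, 0.001]
ft_force: [-1.4, 7.5, 4.9]
gripper_width: 0.0077
finger_force: 3.4
box x 211.29 y 0.35 mm  F along box x 7.59  y -0.19 z 4.86 t 11.00
```

```bash
python3 st.py; python3 -m creep '[8,0,0,0,0, 8,0,0,0,0]'; python3 st.py; python3 - <<'E'
from fit import *
C=optics.read_camera("scene");T=optics.read_camera("top")
a=[]
for p,(r,c) in((T,(165,175)),(C,(165,215))):
    im=cv2.resize(p['color'][...,::-1],None,fx=5,fy=5,interpolation=3)
    for e,col in((.114,(0,255,0)),(.102,(0,0,255))):
        for b in boxlid([.523,-.0522,1.787,e])[4:]: cv2.polylines(im,[np.int32(cv2.convexHull(((proj(p,b)+.5)*5).astype(np.float32)))],True,col,1)
    a.append(cv2.resize(im[r*5:r*5+400,c*5:c*5+600],(450,300)))
cv2.imwrite('pics/g3.png',np.vstack(a))
E
```

```text
box x 211.29 y 0.35 mm  F along box x 7.59  y -0.19 z 4.86 t 11.00
clock: 11.2
position: [0.4774, 0.1539, 0.0465]
ee_rot: [0.0, 0.627, 0.779, 0.001]
ft_force: [-0.6, 5.5, 3.8]
gripper_width: 0.0079
finger_force: 2.6
box x 211.04 y 0.34 mm  F along box x 5.52  y -0.55 z 3.81 t 11.20
```

View pics/g3.png

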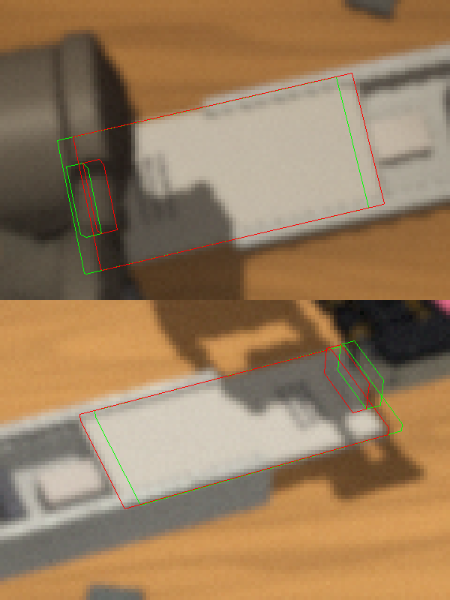

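The red outline (offset 102 mm) matches the lid, so it slides with the finger. TCP x minus the lid offset is about 109 mm. I continue.

```bash
python3 -m creep '[8,-3,0,0,0, 8,-7,0,0,0, 8,-11,0,0,0, 8,-15,0,0,0, 8,-19,0,0,0, 8,-23,0,0,0, 8,-27,0,0,0, 8,-31,0,0,0, 8,-35,0,0,0, 8,-39,0,0,0, 8,-43,0,0,0, 8,-46,0,0,0]'; python3 st.py
```

```text
clock: 12.5
position: [0.487, 0.108, 0.0461]
ee_rot: [-0.0, 0.627, 0.779, -0.0]
ft_force: [0.1, 1.0, -0.7]
gripper_width: 0.0079
finger_force: 0.4
box x 164.18 y 0.82 mm  F along box x 0.94  y -0.30 z -0.70 t 12.50
```

```bash
python3 -m creep '[8,-2,0,0,0, 8,-4,0,0,0, 8,-6,0,0,0, 8,-8,0,0,0, 8,-10,0,0,0, 8,-12,0,0,0, 8,-14,0,0,0, 8,-16,0,0,0, 8,-16,0,0,0]'; python3 st.py
```

```text
clock: 13.4
position: [0.4906, 0.0925, 0.0462]
ee_rot: [0.0, 0.627, 0.779, -0.0]
ft_force: [0.5, -0.1, -0.4]
gripper_width: 0.0083
finger_force: 0.0
box x 148.33 y 0.64 mm  F along box x -0.18  y -0.43 z -0.40 t 13.40
```

```bash
python3 -m creep '[8,-1,0,0,0, 8,-2,0,0,0, 8,-3,0,0,0, 8,-4,0,0,0, 8,-5,0,0,0, 8,-6,0,0,0, 8,-7,0,0,0, 8,-8,0,0,0]'; python3 st.py
```

```text
clock: 14.2
position: [0.4919, 0.0855, 0.0461]
ee_rot: [-0.0, 0.627, 0.779, 0.0]
ft_force: [-0.9, 6.7, 0.9]
gripper_width: 0.0083
finger_force: 3.5
box x 141.16 y 0.86 mm  F along box x 6.73  y -0.54 z 0.88 t 14.20
```

```bash
python3 -m creep '[8,-0.7,0,0,0, 8,-1.4,0,0,0, 8,-2,0,0,0, 8,-2.7,0,0,0, 8,-3.4,0,0,0, 8,-4,0,0,0]'; python3 st.py
```

```text
clock: 14.8
position: [0.4925, 0.0823, 0.0461]
ee_rot: [-0.001, 0.627, 0.779, 0.0]
ft_force: [-2.4, 9.7, 0.9]
gripper_width: 0.0081
finger_force: 5.0
box x 137.92 y 0.98 mm  F along box x 9.95  y 0.26 z 0.85 t 14.80
```

```bash
python3 -m creep '[8,-0.7,0,0,0, 8,-1.4,0,0,0, 8,-2,0,0,0, 8,-2.7,0,0,0, 8,-3.4,0,0,0, 8,-4,0,0,0]'; python3 st.py
```

```text
clock: 15.4
position: [0.4934, 0.0781, 0.0462]
ee_rot: [-0.001, 0.627, 0.779, 0.0]
ft_force: [-2.2, 6.5, 1.7]
gripper_width: 0.0081
finger_force: 3.7
box x 133.58 y 0.93 mm  F along box x 6.79  y 0.72 z 1.69 t 15.40
```

```bash
python3 -m creep '[8,-0.5,0,0,0, 8,-1,0,0,0, 8,-1.5,0,0,0, 8,-2,0,0,0, 8,-2.5,0,0,0, 8,-3,0,0,0]'; python3 st.py
```

```text
clock: 16.0
position: [0.4945, 0.0741, 0.0462]
ee_rot: [0.0, 0.627, 0.779, -0.0]
ft_force: [0.6, 2.7, -0.0]
gripper_width: 0.0078
finger_force: 1.2
box x 129.51 y 0.73 mm  F along box x 2.55  y -1.20 z -0.01 t 16.00
```

```bash
python3 -m creep '[8,-0.5,0,0,0, 8,-1,0,0,0, 8,-1.5,0,0,0, 8,-2,0,0,0, 8,-2.5,0,0,0, 8,-3,0,0,0]'; python3 st.py
```

```text
clock: 16.6
position: [0.4952, 0.0712, 0.0462]
ee_rot: [0.0, 0.627, 0.779, -0.0]
ft_force: [0.5, 0.8, -0.1]
gripper_width: 0.008
finger_force: 0.3
box x 126.50 y 0.63 mm  F along box x 0.64  y -0.69 z -0.08 t 16.60
```

```bash
python3 -m creep '[8,-0.3,0,0,0, 8,-0.6,0,0,0, 8,-0.9,0,0,0, 8,-1.2,0,0,0]'>/dev/null; python3 st.py
```

```text
box x 125.51 y 0.67 mm  F along box x 1.01  y -0.53 z 1.32 t 17.00
```

```bash
python3 -m creep '[8,-0.3,0,0,0, 8,-0.6,0,0,0, 8,-0.9,0,0,0, 8,-1.2,0,0,0]'>/dev/null; python3 st.py
```

```text
box x 124.25 y 0.66 mm  F along box x 2.12  y 1.09 z 1.29 t 17.40
```

```bash
python3 -m creep '[8,-0.3,0,0,0, 8,-0.6,0,0,0, 8,-0.9,0,0,0, 8,-1.2,0,0,0]'>/dev/null; python3 st.py
```

```text
box x 123.25 y 0.68 mm  F along box x 4.94  y 0.12 z 1.57 t 17.80
```

```bash
python3 -m creep '[8,-0.3,0,0,0, 8,-0.6,0,0,0]'>/dev/null; python3 st.py
```

```text
box x 123.22 y 0.73 mm  F along box x 7.95  y -0.09 z 2.28 t 18.00
```

The position has stopped advancing and the force is climbing, so this is the pad. I press on gently.

```bash
python3 -m creep '[8,-0.2,0,0,0, 8,-0.5,0,0,0, 8,-0.5,0,0,0]'>/dev/null; python3 st.py
```

```text
box x 123.18 y 0.76 mm  F along box x 9.25  y -1.16 z 2.15 t 18.30
```

```bash
python3 -m creep '[8,-0.3,0,0,0, 8,-0.6,0,0,0, 8,-0.9,0,0,0, 8,-0.9,0,0,0]'>/dev/null; python3 st.py
```

```text
box x 123.12 y 0.81 mm  F along box x 13.95  y -1.10 z 2.59 t 18.70
```

```bash
python3 -m creep '[8,-0.2,0,0,0, 8,-0.4,0,0,0, 8,-0.4,0,0,0, 8,-0.4,0,0,0, 8,-0.4,0,0,0]'>/dev/null; python3 st.py; python3 -m creep '[8,0,0,0,0, 8,0,0,0,0, 8,0,0,0,0, 8,0,0,0,0]'>/dev/null; python3 st.py
```

```text
box x 123.12 y 0.79 mm  F along box x 15.50  y -2.22 z 3.55 t 19.20
box x 123.10 y 0.78 mm  F along box x 15.35  y -1.80 z 3.65 t 19.60
```

```bash
python3 -m creep '[8,-0.25,0,0,0, 8,-0.25,0,0,0, 8,-0.25,0,0,0, 8,-0.25,0,0,0, 8,-0.25,0,0,0, 8,-0.25,0,0,0]'>/dev/null; python3 st.py; python3 -m creep '[8,1,0,0,0, 8,3,0,0,0, 8,6,0,0,0, 8,14,0,0,0, 8,24,0,0,0, 8,30,0,0,0, 8,30,0,-30,0, 8,30,0,-70,0, 8,30,0,-110,0, 8,60,0,-140,0, 8,100,0,-140,0, 8,100,0,-140,0]'; python3 st.py
python3 - <<'E'
from fit import *
C=optics.read_camera("scene");T=optics.read_camera("top")
a=[]
for p,(r,c) in((T,(165,205)),(C,(165,195))):
    im=cv2.resize(p['color'][...,::-1],None,fx=5,fy=5,interpolation=3)
    for b in boxlid([.523,-.0522,1.787,.014])[4:]: cv2.polylines(im,[np.int32(cv2.convexHull(((proj(p,b)+.5)*5).astype(np.float32)))],True,(0,0,255),1)
    a.append(cv2.resize(im[r*5:r*5+400,c*5:c*5+600],(450,300)))
cv2.imwrite('pics/g4.png',np.vstack(a))
E
```

```text
box x 123.12 y 0.81 mm  F along box x 16.34  y -2.09 z 3.94 t 20.20
clock: 21.4
position: [0.4742, 0.1666, 0.1873]
ee_rot: [0.0, 0.625, 0.78, 0.001]
ft_force: [-0.7, -0.7, 0.1]
gripper_width: 0.0083
finger_force: 0.0
box x 224.17 y 0.71 mm  F along box x -0.54  y 0.81 z 0.10 t 21.40
```

View pics/g4.png

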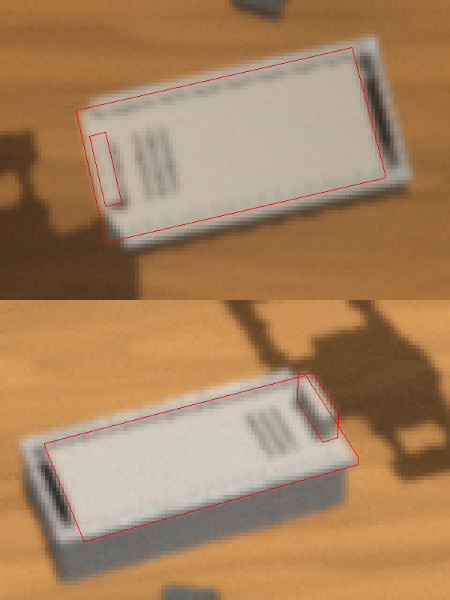

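```bash
python3 - <<'E'
from fit import *
C=optics.read_camera("scene");T=optics.read_camera("top")
lid=lambda v:boxlid([.523,-.0522,1.787,v[0]])[4:]
bl=lambda v:boxlid([.523,-.0522,1.787,v[0]])
for p,c in((T,(270,203)),(C,(250,208))):
    L=near(p,'lid',c);B=near(p,'tablet_box',c)
    print(fit([(p,L)],lid,[.012],[.004]),fit([(p,L|B)],bl,[.012],[.004]))
    for n,X in(('lid_nose',[-.107,.0355]),('lid_rib',[.095,.065])):
        for r in nets.tip_of(n,p)[:3]:
            w=onz(p,r['location'],X[1])[0]; d=w[:2]-[.523,-.0522]; print(n,round(r['score'],2),'e=',(d@[np.cos(1.787),np.sin(1.787)]-X[0]).round(4))
E
```

```text
(array([0.01325]), np.float64(0.1476273536682129)) (array([0.0125]), np.float64(0.06158262491226196))
lid_nose 0.91 e= 0.2589
lid_nose 0.83 e= -0.0084
lid_nose 0.71 e= 0.517
lid_rib 0.83 e= -0.038
lid_rib 0.75 e= 0.0155
(array([0.012]), np.float64(1.0)) (array([-0.00575]), np.float64(0.6548620462417603))
lid_nose 0.82 e= 0.5079
lid_nose 0.8 e= 0.0091
lid_rib 0.97 e= 0.0029
lid_rib 0.76 e= -0.0533
lid_rib 0.64 e= 0.2048
```

The mask fit puts the lid at about 13 mm, which is past the ridge and at the felt stop. The robot is clear and the bystanders were never touched.

```bash
python3 -c "
from bench import sign_off;print(sign_off())"
```

```text
the job is handed in; nothing more can be done
None
```

The tablet lies flat on the box floor, and the lid is shut over the ridge and was pressed against the pad at about 15–16 N for over a second. The robot is clear of everything, and I handed the job in at about 22 s; the sign-off gave no verdict.

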